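# Unnest the parts cups and set out the desk

### The arm

A 7-joint arm with a two-finger parallel gripper is mounted at the origin on the work surface. World frame = base frame: x ahead of the robot, y to its left, z up, the work surface at z = 0. Lengths are in m, angles in degrees, forces in N, time in s.
With the tool pointing down it reaches from about 0.4 to 0.85 m from the base axis. Payload 4.4 kg.
Tool frame: the origin (TCP) lies at the very end of the fingers, on their centre line; the grasp point (between the pads) lies 19 mm behind it; z points along the fingers, y is the line along which they close (so a half turn about z gives the same grasp; the last joint's range is limited). The gripper opens to 94 mm and grips with 3 to 60 N. Pads are 16 mm wide; open, the fingers measure 119 mm over their backs; the gripper's body (75 mm by 177 mm) begins 78 mm behind the grasp point.
Start: joints at [-72.811, 36.005, 2.206, 86.941, -1.547, 57.084, -1.146], TCP at [0.232, 0.607, 0.205] pointing down, gripper open.
Joint ranges: [-175.42, 175.42], [-21.48, 121.26], [-71.46, 75.88], [10.55, 141.38], [-63.04, 243.04], [13.31, 113.54], [-168.57, 168.57]. Speed limits (degrees/s): [147.25, 147.25, 180, 180, 180, 180, 180].

### API

Orientations are given as [roll, pitch, yaw] about the fixed x, y, z axes, in that order (R = Rz(yaw) Ry(pitch) Rx(roll)).
In Python, from rig import env gives the robot as it stands.
- The arm moves only by the tool drive_tool, never from a script. Its argument "moves" is a list of rows, each a list of 2 entries, a list of its own where there are three numbers: the shift along the tool's x, y, z in cm, then the turn, a rotation vector about the tool's x, y, z in degrees. A call has exactly 10 rows; each row is the pose to reach, as a shift and turn from the pose commanded when the call began, along the tool's axes at that moment; what a row does not reach only later rows make up. A row lasts 1/10 s, in which the tool goes at most 50 mm and 8.59 degrees, less where a joint would pass 70% of its speed; a pose out of reach is approached as far as the arm can. A call with a gripper value outside its range is refused whole. "grip" is the finger opening in cm, from 0 to 9.4, set as the call begins (left out, the last holds). The fingers move at their own pace and stop on an object; "newtons" is the grip in N (left out, the last holds). Time passes only in rows, so rows that repeat a pose let the fingers close, or fill a call up. It gives the time, the measured TCP pose, the force, the opening and the grip force at its end, in the units of the state.
- env.observe(): the state, without advancing time (a new reading comes with each control period).
- env.camera(name): name is "scene" or "side" or "wrist"; returns a dict with "img" (400x640x3 uint8, blue, green, red), "z_map" (400x640 float32, m along the optical axis (not along the pixel's ray), 0 where there is no reading), "fx", "fy", "cx", "cy" (pixels), "R" (3x3) and "t" (3): a world point X has camera coordinates R X + t. Camera axes: x right, y down, z forward; pixel columns grow to the right and rows downward; lengths in m; the calibration is good to about 2 mm. The wrist camera is an equidistant fisheye: a pixel r from the principal point sees the ray r / f radians off the axis. A picture is of the moment at which its call begins.
- env.finish_job(): hands the job in; it is judged then, once.
The state is a dict: "time_s": time; "qpos": joint angles; "joint_velocities": joint speeds; "effort": joint torques, N m; "tcp_pos": TCP position; "orientation": TCP orientation; "ft_force": force on the tool from outside, world axes, zero at the start; "ft_torque": the same for the moment, N m; "grip_width": finger opening in m; "finger_force": force on a finger pad.
Only numpy, scipy, OpenCV 4.12 (cv2) and the standard library are available. Lean on these libraries where they do the work, as an engineer would, in place of code of your own. Each camera call takes 0.05 s, during which the arm holds its last target. There are 200 camera calls.

### The job

Get the desk ready for cleaning the keyboard: pull the three nested metal cups apart and stand each one upright in the middle of the round coaster of its size (largest cup on largest coaster, smallest on smallest), and take the little glass jar off the game cases and stand it in the middle of the square coaster. Set each one down gently without dropping it, tip nothing over, and leave the mouse and the keycap puller where they lie.

Things in the scene. Friction and masses are not known exactly. Their poses are not given: they have to be found in the camera images.
- cup_large: loose; aluminium, straight round open-topped cup, wall 2.5 mm, floor 3 mm thick, upright; origin: centre of its underside, z up. The widest and lowest: outer diameter 68 mm, height 32 mm. Stands on the desk at the start with the other two cups nested in it; bare desk for at least 35 mm around it.
- cup_medium: loose; aluminium, straight round open-topped cup, wall 2.5 mm, floor 3 mm thick, upright; origin: centre of its underside, z up. Outer diameter 55 mm, height 48 mm. Stands at the start inside the large cup, on its floor, about 4 mm loose all round; its rim stands 19 mm above the large cup's rim.
- cup_small: loose; aluminium, straight round open-topped cup, wall 2.5 mm, floor 3 mm thick, upright; origin: centre of its underside, z up. The narrowest and tallest: outer diameter 42 mm, height 64 mm. Stands at the start inside the medium cup, on its floor, about 4 mm loose all round; its rim stands 19 mm above the medium cup's rim.
- jar: loose; small clear glass jar closed with a steel lid, widest diameter 46 mm, height 60 mm, upright; origin: centre of its underside, z up. Stands at the start on a fixed stack of two flat game cases (105 x 170 mm, top 28 mm above the desk).
- coaster_large: fixed; flat dark rubber coaster, 4 mm thick, lying on the desk; origin: centre of its underside (its top is 4 mm above). Round, diameter 112 mm: the place of the large cup.
- coaster_medium: fixed; flat dark rubber coaster, 4 mm thick, lying on the desk; origin: centre of its underside (its top is 4 mm above). Round, diameter 92 mm: the place of the medium cup.
- coaster_small: fixed; flat dark rubber coaster, 4 mm thick, lying on the desk; origin: centre of its underside (its top is 4 mm above). Round, diameter 72 mm: the place of the small cup.
- coaster_square: fixed; flat dark rubber coaster, 4 mm thick, lying on the desk; origin: centre of its underside (its top is 4 mm above). Square, 80 x 80 mm: the place of the jar.
- mouse: loose bystander, not to be disturbed; matte black computer mouse 118 x 60 x 36 mm, long along its x; origin: centre of its underside.
- puller: loose bystander, not to be disturbed; dark keycap puller lying flat, 80 x 24 x 10 mm, long along its x; origin: centre of its underside.
There are look-alikes about, which are no part of the job. Leave any green look-alike of the jar alone. What is shaped like the cup_small but yellow is not meant.

How it is judged:
By the outcome, as a careful person would: the job done as asked, in the order asked, and still so for the second after the job is handed in, with the robot touching nothing.
It also fails if it takes over 99 s, if anything falls off the work surface, if the arm or the gripper's body presses on something with over 40 N, if the wrist force passes 120 N, or if a joint passes its speed limit or range.

## Working session

There is one attempt and no reset: what is moved stays moved. The work goes in short steps, Python scripts to look and compute and a tool call to move; the robot and the scene stay as the last step left them, time stands still between calls to the robot, and variables do not carry over. Pictures are saved under pics/ and viewed, at most 14 in all, crops included, and the job is handed in when it is done.

Besides the shell and the picture viewer there is one more tool, called after "Request:" as name(argument=value, ...) on one line, values as JSON. drive_tool: Moves the arm, as the interface text tells. Its arguments: {"type":"object","properties":{"moves":{"type":"array","items":{"type":"array"}},"grip":{"type":"number"},"newtons":{"type":"number"}},"required":["moves"]}

```bash
ls; mkdir -p pics
cat > h.py <<'E'
import numpy as np, cv2
from rig import env
def snap(n):
    c=env.camera(n); np.savez('/tmp/%s.npz'%n,**{k:np.asarray(v) for k,v in c.items()}); return c
def load(n): return dict(np.load('/tmp/%s.npz'%n))
def cloud(c):
    v,u=np.mgrid[0:400,0:640]; z=c['z_map'].astype(float)
    p=np.stack([(u-c['cx'])/c['fx']*z,(v-c['cy'])/c['fy']*z,z],-1)
    w=(p-c['t'])@c['R']; w[z<=0]=np.nan; return w
def onplane(c,u,v,h):
    d=np.array([(u-c['cx'])/c['fx'],(v-c['cy'])/c['fy'],1.])@c['R']; o=-c['R'].T@c['t']
    return o+d*(h-o[2])/d[2]
E
python3 - <<'E'
from h import *
a=snap('scene');b=snap('side')
for n,c in(('scene',a),('side',b)):
    cv2.imwrite(f'pics/{n}0.png',cv2.resize(c['img'],(800,500)))
    print(n,-c['R'].T@c['t'],c['R'][2],c['fx'])
s=env.observe();print(s)
E
```

```text
pics
scene [1.08435713 0.17953749 0.87129318] [-0.53678057 -0.18549759 -0.82307792] 414.6760882706282
side [0.3375535  0.66012309 0.76858812] [ 0.2109711  -0.66118386 -0.71994937] 449.67299275632115
{'time_s': 0.1, 'qpos': array([-72.81350823,  36.04999292,   2.20169695,  86.98490965,
        -1.54731355,  57.0832038 ,  -1.14494717]), 'joint_velocities': array([ 0.09220737, -0.16432983,  0.110831  , -0.21336028,  0.04671758,
        0.02786879, -0.03813526]), 'effort': array([ 3.12167853e-03, -5.50791299e+01,  1.14792857e+00, -1.87115157e+01,
       -5.20172529e-02,  1.92548468e-02,  5.55373322e-05]), 'tcp_pos': array([0.23224383, 0.60651819, 0.20471664]), 'orientation': array([-1.79911515e+02, -3.24177534e-04,  1.59045189e+02]), 'ft_force': array([ 0.8451226 , -0.07654974,  0.18997951]), 'ft_torque': array([0.0184984 , 0.04264572, 0.06293818]), 'finger_force': 0.0, 'grip_width': 0.0937154874929901}
```

View pics/scene0.png

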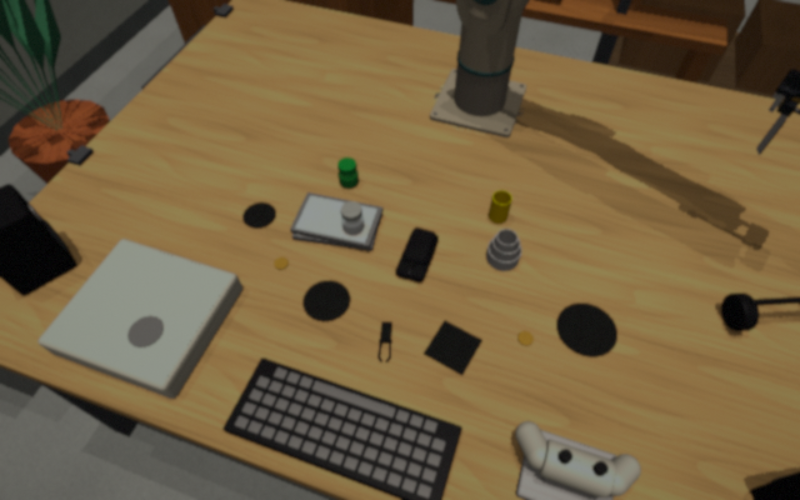

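View pics/side0.png

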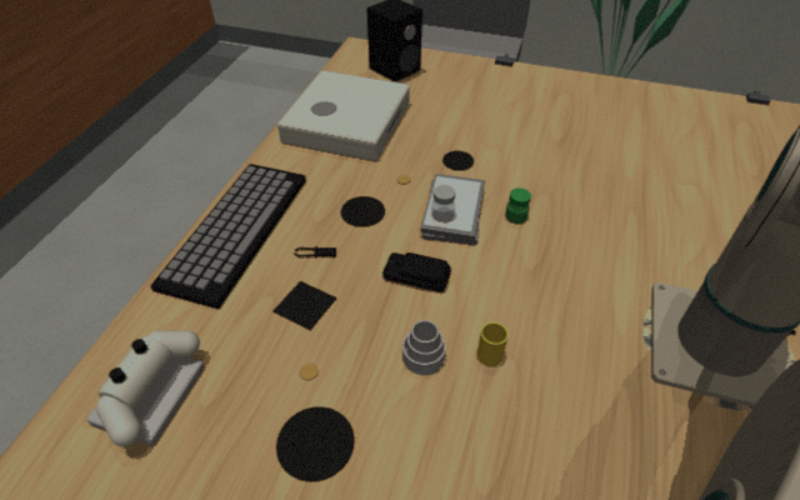

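The scene picture (800x500) shows the candidates. For the cups: nested grey stack (504,250), with a yellow look-alike cup at (500,207). For the jar: clear jar with steel lid (352,217) on the cases, with a green look-alike at (347,172). The coasters are large (587,329), medium (327,300), small (259,215) and square (453,347); the discs at (281,263), (525,338) and (146,331) are not coasters. I choose the grey stack and the clear jar. Mouse is at (417,255), puller at (386,341).

Run:
```python
from h import *
# coasters: dark blobs; fit in world plane z=4mm from contour
seeds={'scene':dict(L=(587,329),M=(327,300),S=(259,215),Q=(453,347)),'side':dict(L=(315,443),M=(363,211),S=(458,160),Q=(305,305))}
tops={'scene':dict(small=(507,237)),'side':dict()}
for n in('scene','side'):
    c=load(n); g=c['img'].max(2)
    _,lab=cv2.connectedComponents((g<60).astype(np.uint8))
    for k,(u,v) in seeds[n].items():
        m=(lab==lab[int(v*.8),int(u*.8)]).astype(np.uint8)
        cn=cv2.findContours(m,cv2.RETR_EXTERNAL,cv2.CHAIN_APPROX_NONE)[0][0][:,0]
        p=np.array([onplane(c,a,b,.004)[:2] for a,b in cn],np.float32)
        if k=='Q': r=cv2.minAreaRect(p); 
        else: r=cv2.fitEllipse(p)
        print(n,k,m.sum(),np.round(r[0],4),np.round(r[1],4),round(r[2],1))
    w=cloud(c)
    def obj(lo,hi,x0,x1,y0,y1): 
        m=(w[...,2]>lo)&(w[...,2]<hi)&(w[...,0]>x0)&(w[...,0]<x1)&(w[...,1]>y0)&(w[...,1]<y1); return w[m]
    for k,(u,v) in (dict(cups=(504,250),yel=(500,207),jar=(352,211),grn=(347,165),mouse=(417,240),pull=(386,330)) if n=='scene' else dict(cups=(425,340),yel=(493,335),jar=(444,192),grn=(519,195),mouse=(425,265),pull=(325,252))).items():
        q=w[int(v*.8),int(u*.8)]
        o=w[(np.hypot(w[...,0]-q[0],w[...,1]-q[1])<.07)&(w[...,2]>.008)]
        print(n,k,q.round(3),'min',o.min(0).round(3),'max',o.max(0).round(3))
    img=c['img']; u,v=(int(504*.8),int(248*.8)) if n=='scene' else (int(440*.8),int(342*.8))
    cr=cv2.resize(img[v-30:v+30,u-40:u+40],(400,300),interpolation=cv2.INTER_CUBIC)
    u2,v2=(int(350*.8),int(210*.8)) if n=='scene' else (int(450*.8),int(200*.8))
    c2=cv2.resize(img[v2-30:v2+30,u2-40:u2+40],(400,300),interpolation=cv2.INTER_CUBIC)
    cv2.imwrite(f'/tmp/{n}.png',np.hstack([cr,c2])); print((u-40,v-30),(u2-40,v2-30))
cv2.imwrite('pics/crop1.png',np.vstack([cv2.imread('/tmp/scene.png'),cv2.imread('/tmp/side.png')]))
```

```text
scene L 1509 [0.5621 0.3542] [0.1042 0.1054] 5.9
scene M 888 [ 0.6665 -0.1258] [0.0833 0.0848] 36.2
scene S 370 [ 0.5221 -0.3487] [0.063  0.0638] 14.3
scene Q 1024 [0.6789 0.1302] [0.0757 0.0754] 78.3
scene cups [0.474 0.169 0.052] min [0.432 0.135 0.008] max [0.488 0.202 0.071]
scene yel [0.372 0.137 0.056] min [0.331 0.114 0.008] max [0.441 0.171 0.07 ]
scene jar [ 0.506 -0.133  0.088] min [ 0.436 -0.203  0.008] max [ 0.545 -0.087  0.092]
scene grn [ 0.37  -0.205  0.058] min [ 0.346 -0.228  0.009] max [ 0.44  -0.183  0.063]
scene mouse [ 0.496 -0.002  0.035] min [ 0.459 -0.024  0.01 ] max [0.565 0.036 0.04 ]
scene pull [0.691 0.004 0.009] min [ 0.671 -0.008  0.008] max [0.746 0.029 0.014]
(363, 168) (240, 138)
side L 2854 [0.5558 0.3554] [0.1072 0.1078] 41.1
side M 652 [ 0.6597 -0.124 ] [0.0858 0.0862] 109.1
side S 288 [ 0.5151 -0.3472] [0.0644 0.0659] 34.1
side Q 1025 [0.672 0.132] [0.0774 0.078 ] 78.2
side cups [0.452 0.148 0.016] min [0.416 0.147 0.008] max [0.484 0.205 0.071]
side yel [0.35  0.117 0.032] min [0.329 0.113 0.008] max [0.37  0.158 0.065]
side jar [ 0.498 -0.136  0.088] min [ 0.429 -0.204  0.008] max [ 0.54  -0.086  0.09 ]
side grn [ 0.364 -0.203  0.058] min [ 0.341 -0.228  0.008] max [ 0.385 -0.181  0.062]
side mouse [0.493 0.006 0.033] min [ 0.45  -0.022  0.008] max [0.562 0.038 0.039]
side pull [0.686 0.008 0.008] min [ 0.67  -0.003  0.008] max [0.741 0.022 0.011]
(312, 243) (320, 130)
```

View pics/crop1.png

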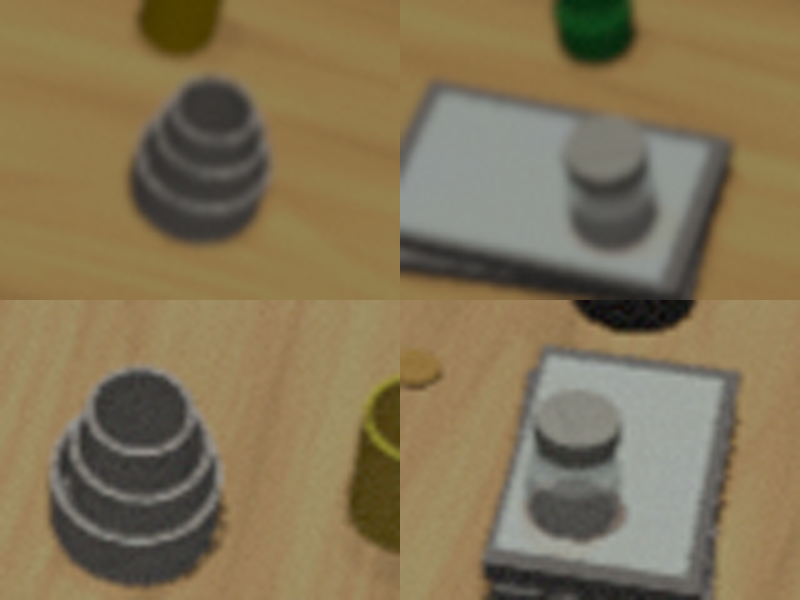

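The crops confirm the choice: grey nested stack, small rim centre at scene (406,189) and side (340,265); clear jar with a steel lid at scene (281,168) and side (356,154). Now I compute the targets and check the black thing at the right.

```bash
cat >> h.py <<'E'
def rot():
    from scipy.spatial.transform import Rotation as Ro
    return Ro.from_euler('xyz',env.observe()['orientation'],degrees=True)
def rel(*targets):
    s=env.observe(); R=rot().as_matrix(); print('t',s['time_s'],'tcp',s['tcp_pos'].round(4),'ori',s['orientation'].round(2),'F',s['ft_force'].round(1),'w',round(float(s['grip_width']),4))
    for t in targets: print(t,'-> cm',(R.T@(np.array(t)-s['tcp_pos'])*100).round(2))
E
python3 - <<'E'
from h import *
a=load('scene');b=load('side')
print('small',onplane(a,406,189.2,.07),onplane(b,340,265,.07))
print('jar',onplane(a,281.2,168,.088),onplane(b,355.6,153.6,.088))
w=cloud(a)
for u,v in((740,310),(775,305),(790,85),(765,140)): print(w[int(v*.8),int(u*.8)].round(3))
p=a['R']@[.232,.607,.205]+a['t'];print('tcp px*1.25',p[0]/p[2]*a['fx']+a['cx'],p[1]/p[2]*a['fy']+a['cy'])
rel((.452,.177,.2))
c=snap('wrist');print(c['R'],-c['R'].T@c['t'],c['fx'],c['cx'],c['cy'])
E
```

```text
small [0.45351857 0.16924111 0.07      ] [0.44826133 0.16966293 0.07      ]
jar [ 0.50578929 -0.13286448  0.088     ] [ 0.49632987 -0.13333781  0.088     ]
[0.467 0.597 0.058]
[ 0.388  0.691 -0.   ]
[0.222 0.532 0.345]
[0.222 0.554 0.234]
tcp px*1.25 630.2791515027933 130.29889970802842
t 0.1 tcp [0.2322 0.6065 0.2047] ori [-179.91   -0.    159.05] F [ 0.8 -0.1  0.2] w 0.0937
(0.452, 0.177, 0.2) -> cm [-35.88 -32.25   0.52]
[[ 3.56968163e-01  9.34116057e-01 -9.60202662e-04]
 [ 8.97449487e-01 -3.42670665e-01  2.77779108e-01]
 [ 2.59148892e-01 -1.00020031e-01 -9.60644495e-01]] [0.15689781 0.63624313 0.38424637] 309.70691628693146 317.31918041073095 196.7453829496001
```

Request:
drive_tool(moves=[[[-3.6, -3.3, 0.2], [0, 0, 0]], [[-7.2, -6.6, 0.4], [0, 0, 0]], [[-10.8, -9.9, 0.6], [0, 0, 0]], [[-14.4, -13.2, 1], [0, 0, 0]], [[-18, -16.5, 1.5], [0, 0, 0]], [[-21.6, -19.8, 2], [0, 0, 0]], [[-25.2, -23.1, 2.5], [0, 0, 0]], [[-29, -26.4, 3], [0, 0, 0]], [[-33, -30, 3], [0, 0, 0]], [[-36, -32.9, 3], [0, 0, 0]]], grip=9.4)

```text
time_s: 1.15
tcp_pos: [0.4517, 0.1687, 0.1753]
orientation: [-180.0, 0.0, 159.0]
ft_force: [0.8, 1.0, 0.2]
grip_width: 0.0943
finger_force: 0.0
```

Request:
drive_tool(moves=[[[0, 0, 0], [0, 0, 0]], [[0, 0, 0], [0, 0, 0]], [[0, 0, 0], [0, 0, 0]], [[0, 0, 0], [0, 0, 0]], [[0, 0, 0], [0, 0, 0]], [[0, 0, 0], [0, 0, 0]], [[0, 0, 0], [0, 0, 0]], [[0, 0, 0], [0, 0, 0]], [[0, 0, 0], [0, 0, 0]], [[0, 0, 0], [0, 0, 0]]])

```text
time_s: 2.15
tcp_pos: [0.451, 0.171, 0.1754]
orientation: [180.0, -0.0, 159.0]
ft_force: [1.2, 0.5, -0.4]
grip_width: 0.0939
finger_force: 0.0
```

```bash
cat >> h.py <<'E'
def wproj(c,P):
    p=c['R']@np.asarray(P,float)+c['t']; r=np.hypot(p[0],p[1]); th=np.arctan2(r,p[2])
    return np.array([c['cx']+c['fx']*th*p[0]/r,c['cy']+c['fy']*th*p[1]/r])
def won(c,u,v,h):
    x=(u-c['cx'])/c['fx'];y=(v-c['cy'])/c['fy'];th=np.hypot(x,y)
    d=np.array([x/th*np.sin(th),y/th*np.sin(th),np.cos(th)])@c['R'];o=-c['R'].T@c['t']
    return o+d*(h-o[2])/d[2]
E
python3 - <<'E'
from h import *
rel((.451,.170,.16))
c=snap('wrist'); cv2.imwrite('pics/w1.png',cv2.resize(c['img'],(800,500)))
E
```

```text
t 2.15 tcp [0.451  0.171  0.1754] ori [180.    -0.   159.03] F [ 1.2  0.5 -0.4] w 0.0939
(0.451, 0.17, 0.16) -> cm [-0.04 -0.09  1.54]
```

View pics/w1.png

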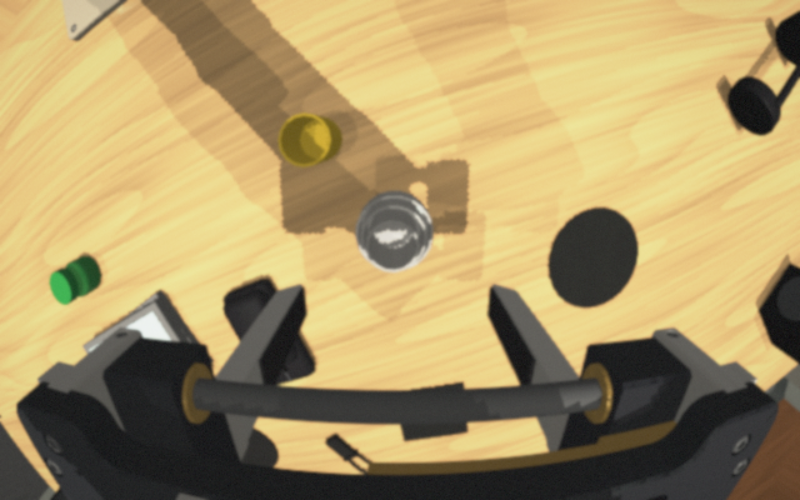

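The wrist view shows the nest at (395,232) between the open fingers, yellow cup at (308,140). I'll overlay the predicted rims in an enlarged crop.

```bash
cat >> h.py <<'E'
def overlay(c,u0,v0,w,h,s,circs,fn,pr=wproj):
    im=cv2.resize(c['img'][v0:v0+h,u0:u0+w],None,fx=s,fy=s,interpolation=cv2.INTER_CUBIC)
    for x,y,z,r,col in circs:
        a=np.linspace(0,2*np.pi,60)
        p=np.array([(pr(c,(x+r*np.cos(t),y+r*np.sin(t),z))-[u0,v0]+.5)*s for t in a]).astype(int)
        cv2.polylines(im,[p],True,col,1)
    cv2.imwrite(fn,im)
def pproj(c,P):
    p=c['R']@np.asarray(P,float)+c['t']; return np.array([c['cx']+c['fx']*p[0]/p[2],c['cy']+c['fy']*p[1]/p[2]])
E
python3 - <<'E'
from h import *
c=load('wrist')
x,y=.451,.170
overlay(c,276,146,80,75,8,[(x,y,.07,.021,(0,0,255)),(x,y,.051,.0275,(0,255,0)),(x,y,.032,.034,(255,0,0))],'pics/w1c.png')
E
```

```text
(no output)
```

View pics/w1c.png

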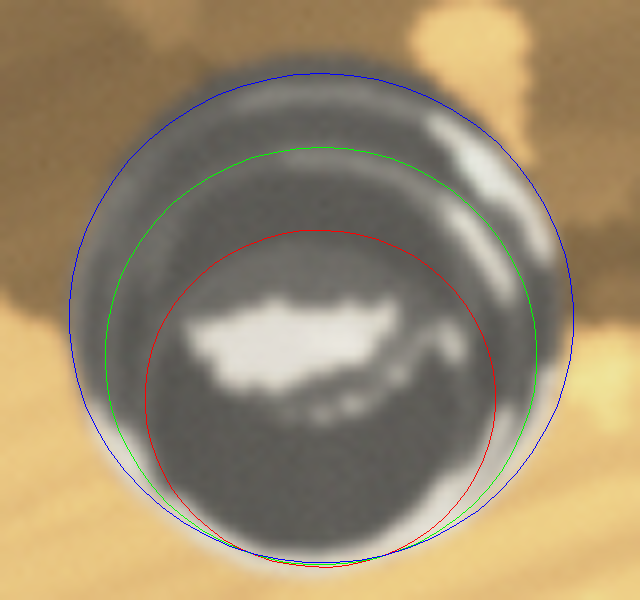

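The predicted rims at (0.451, 0.170) match within about 1 mm. I'll descend and grip the small cup.

Request:
drive_tool(moves=[[[0, 0, 2], [0, 0, 0]], [[0, -0.1, 4], [0, 0, 0]], [[0, -0.1, 6], [0, 0, 0]], [[0, -0.1, 8], [0, 0, 0]], [[0, -0.1, 10], [0, 0, 0]], [[0, -0.1, 11], [0, 0, 0]], [[0, -0.1, 11.7], [0, 0, 0]], [[0, -0.1, 12.15], [0, 0, 0]], [[0, -0.1, 12.15], [0, 0, 0]], [[0, -0.1, 12.15], [0, 0, 0]]], grip=9.4)

```text
time_s: 3.2
tcp_pos: [0.451, 0.1702, 0.0544]
orientation: [180.0, 0.0, 159.0]
ft_force: [0.7, 0.2, 0.5]
grip_width: 0.0939
finger_force: 0.0
```

Request:
drive_tool(moves=[[[0, 0, 0], [0, 0, 0]], [[0, 0, 0], [0, 0, 0]], [[0, 0, 0], [0, 0, 0]], [[0, 0, 0], [0, 0, 0]], [[0, 0, 0], [0, 0, 0]], [[0, 0, 0], [0, 0, 0]], [[0, 0, 0], [0, 0, 0]], [[0, 0, 0], [0, 0, 0]], [[0, 0, 0], [0, 0, 0]], [[0, 0, 0], [0, 0, 0]]], grip=3.6, newtons=15)

```text
time_s: 4.2
tcp_pos: [0.4505, 0.17, 0.0539]
orientation: [-180.0, -0.0, 159.0]
ft_force: [-0.3, 0.1, 0.8]
grip_width: 0.0409
finger_force: 14.9
```

Request:
drive_tool(moves=[[[0, 0, -0.3], [0, 0, 0]], [[0, 0, -1], [0, 0, 0]], [[0, 0, -2], [0, 0, 0]], [[0, 0, -3.5], [0, 0, 0]], [[0, 0, -5], [0, 0, 0]], [[0, 0, -6.5], [0, 0, 0]], [[0, 0, -8], [0, 0, 0]], [[0, 0, -9], [0, 0, 0]], [[0, 0, -10], [0, 0, 0]], [[0, 0, -10], [0, 0, 0]]])

```text
time_s: 5.2
tcp_pos: [0.4514, 0.1704, 0.1553]
orientation: [179.9, 0.1, 159.0]
ft_force: [-0.1, 0.0, -0.4]
grip_width: 0.0411
finger_force: 14.9
```

Run:
```python
from h import *
rel((.518,-.347,.17),(.518,-.347,.11))
c=snap('scene'); s=snap('side')
def crop(c,P,w=80,h=60):
    u,v=pproj(c,P).astype(int); u0=min(max(u-w//2,0),640-w);v0=max(v-h//2,0)
    return cv2.resize(c['img'][v0:v0+h,u0:u0+w],(400,300),interpolation=cv2.INTER_CUBIC)
cv2.imwrite('pics/lift1.png',np.hstack([crop(c,(.451,.17,.1)),crop(s,(.451,.17,.1))]))
```

```text
t 5.2 tcp [0.4514 0.1704 0.1553] ori [1.7989e+02 1.0000e-01 1.5904e+02] F [-0.1  0.  -0.4] w 0.0411
(0.518, -0.347, 0.17) -> cm [-24.73 -45.94  -1.51]
(0.518, -0.347, 0.11) -> cm [-24.72 -45.95   4.49]
```

View pics/lift1.png

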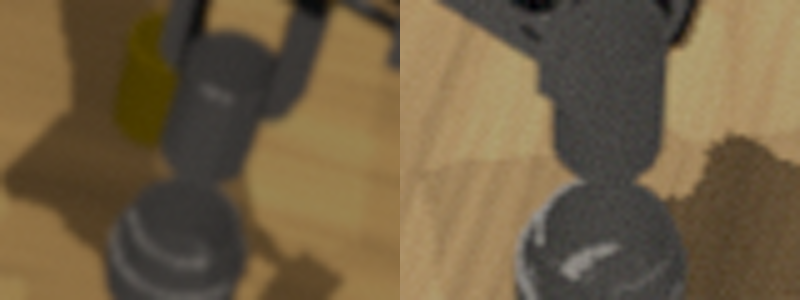

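Only the small cup is held and the other two still stand. I'll carry it over to the small coaster.

Request:
drive_tool(moves=[[[-0.5, -1, -2], [0, 0, 0]], [[-2, -4, -3.5], [0, 0, 0]], [[-4, -7.5, -4], [0, 0, 0]], [[-6, -11, -4], [0, 0, 0]], [[-8.2, -15, -4], [0, 0, 0]], [[-10.4, -19, -4], [0, 0, 0]], [[-12.6, -23, -4], [0, 0, 0]], [[-14.8, -27, -4], [0, 0, 0]], [[-17, -31, -4], [0, 0, 0]], [[-19.2, -35, -4], [0, 0, 0]]])

```text
time_s: 6.3
tcp_pos: [0.5041, -0.2271, 0.193]
orientation: [180.0, -0.1, 159.0]
ft_force: [1.3, 0.3, -0.7]
grip_width: 0.0408
finger_force: 14.9
```

Request:
drive_tool(moves=[[[-2, -3.8, 0], [0, 0, 0]], [[-3.8, -7.2, 1], [0, 0, 0]], [[-4.9, -9.6, 3], [0, 0, 0]], [[-5.4, -10.7, 5], [0, 0, 0]], [[-5.5, -10.9, 7], [0, 0, 0]], [[-5.5, -10.9, 8.5], [0, 0, 0]], [[-5.5, -10.9, 8.5], [0, 0, 0]], [[-5.5, -10.9, 8.5], [0, 0, 0]], [[-5.5, -10.9, 8.5], [0, 0, 0]], [[-5.5, -10.9, 8.5], [0, 0, 0]]])

```text
time_s: 7.3
tcp_pos: [0.5177, -0.3471, 0.1099]
orientation: [-180.0, 0.1, 159.1]
ft_force: [-0.2, -0.1, -0.4]
grip_width: 0.0411
finger_force: 14.9
```

Run:
```python
from h import *
rel((.518,-.347,.054))
c=snap('wrist')
u,v=wproj(c,(.518,-.347,.004)).astype(int); print(u,v)
t=env.observe()['tcp_pos']
overlay(c,u-60,v-60,130,110,6,[(.518,-.347,.004,.036,(0,0,255)),(t[0],t[1],t[2]+.0165,.021,(0,255,0)),(t[0],t[1],t[2]-.0475,.021,(255,0,0))],'pics/w2.png')
```

```text
t 7.3 tcp [ 0.5177 -0.3471  0.1099] ori [-1.7998e+02  9.0000e-02  1.5906e+02] F [-0.2 -0.1 -0.4] w 0.0411
(0.518, -0.347, 0.054) -> cm [-0.02  0.02  5.59]
316 195
```

View pics/w2.png

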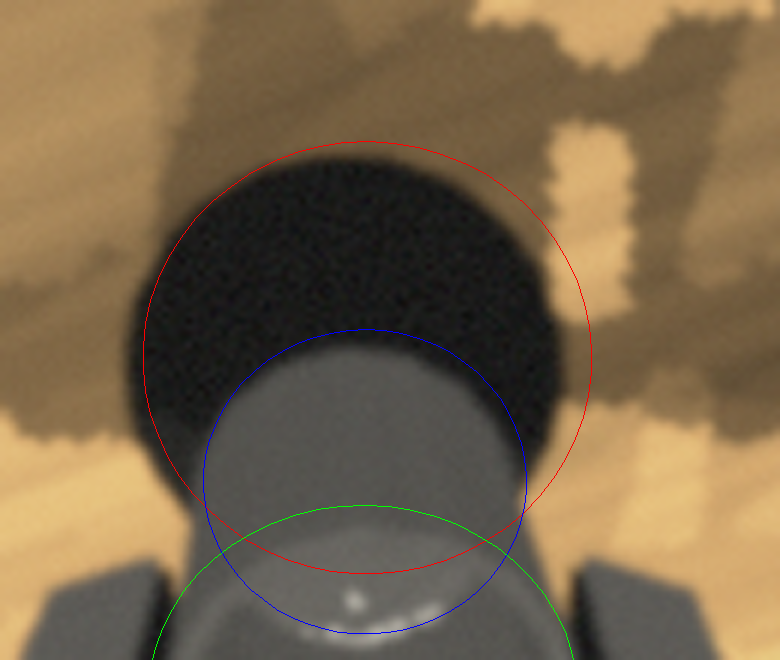

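In the crop the coaster centre lies at about (347,366), predicted (367,357). The held cup is about 6 px left and 15 px lower than predicted. So the tool should go about -2 mm along its y.

Request:
drive_tool(moves=[[[0, -0.2, 1], [0, 0, 0]], [[0, -0.2, 2], [0, 0, 0]], [[0, -0.2, 3], [0, 0, 0]], [[0, -0.2, 4], [0, 0, 0]], [[0, -0.2, 4.6], [0, 0, 0]], [[0, -0.2, 5.1], [0, 0, 0]], [[0, -0.2, 5.4], [0, 0, 0]], [[0, -0.2, 5.5], [0, 0, 0]], [[0, -0.2, 5.6], [0, 0, 0]], [[0, -0.2, 5.7], [0, 0, 0]]])

```text
time_s: 8.35
tcp_pos: [0.5166, -0.349, 0.0522]
orientation: [-180.0, 0.0, 159.0]
ft_force: [0.1, 0.4, 0.5]
grip_width: 0.0416
finger_force: 14.9
```

Request:
drive_tool(moves=[[[0, 0, 0], [0, 0, 0]], [[0, 0, 0], [0, 0, 0]], [[0, 0, 0.02], [0, 0, 0]], [[0, 0, 0.04], [0, 0, 0]], [[0, 0, 0.06], [0, 0, 0]], [[0, 0, 0.08], [0, 0, 0]], [[0, 0, 0.1], [0, 0, 0]], [[0, 0, 0.1], [0, 0, 0]], [[0, 0, 0.1], [0, 0, 0]], [[0, 0, 0.1], [0, 0, 0]]])

```text
time_s: 9.35
tcp_pos: [0.5169, -0.3491, 0.0518]
orientation: [-180.0, 0.1, 159.0]
ft_force: [0.1, 0.4, 6.7]
grip_width: 0.0414
finger_force: 14.9
```

Request:
drive_tool(moves=[[[0, 0, 0], [0, 0, 0]], [[0, 0, 0], [0, 0, 0]], [[0, 0, 0], [0, 0, 0]], [[0, 0, 0], [0, 0, 0]], [[0, 0, 0], [0, 0, 0]], [[0, 0, -1], [0, 0, 0]], [[0, 0, -3], [0, 0, 0]], [[0, 0, -6], [0, 0, 0]], [[0, 0, -10], [0, 0, 0]], [[0, 0, -12.5], [0, 0, 0]]], grip=9.4)

```text
time_s: 10.35
tcp_pos: [0.5173, -0.3495, 0.1794]
orientation: [-180.0, 0.2, 159.0]
ft_force: [-0.1, -0.4, 1.3]
grip_width: 0.0938
finger_force: 0.0
```

Run:
```python
from h import *
rel((.451,.17,.16))
c=snap('wrist')
overlay(c,250,140,130,110,6,[(.518,-.3505,.004,.036,(0,0,255)),(.518,-.3505,.068,.021,(0,255,0)),(.518,-.3505,.004,.021,(255,0,0))],'pics/w3.png')
```

```text
t 10.35 tcp [ 0.5173 -0.3495  0.1794] ori [-179.96    0.2   159.03] F [-0.1 -0.4  1.3] w 0.0938
(0.451, 0.17, 0.16) -> cm [24.78 46.14  1.82]
```

View pics/w3.png

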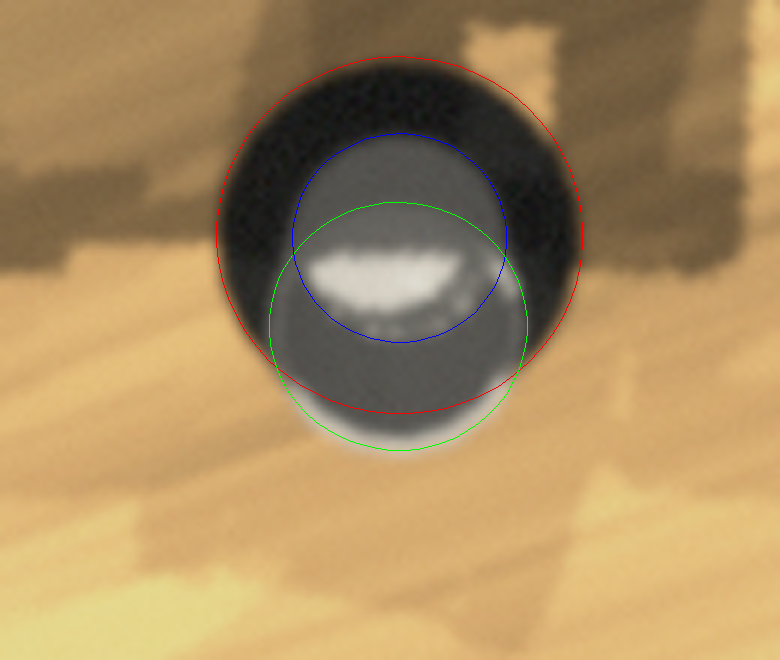

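The small cup stands in the middle of its coaster, within about 1 mm. Back to the medium cup.

Request:
drive_tool(moves=[[[1, 2, -0.5], [0, 0, 0]], [[3, 5.6, -1], [0, 0, 0]], [[5.2, 9.7, -1], [0, 0, 0]], [[7.4, 13.8, -1], [0, 0, 0]], [[9.6, 17.9, -1], [0, 0, 0]], [[11.8, 22, -1], [0, 0, 0]], [[14, 26.1, -1], [0, 0, 0]], [[16.2, 30.2, -1], [0, 0, 0]], [[18.4, 34.3, -1], [0, 0, 0]], [[20.6, 38.4, -1], [0, 0, 0]]])

```text
time_s: 11.4
tcp_pos: [0.461, 0.0853, 0.1866]
orientation: [180.0, 0.1, 159.0]
ft_force: [0.7, -0.5, 0.8]
grip_width: 0.0936
finger_force: 0.0
```

Request:
drive_tool(moves=[[[2.2, 4, 0.5], [0, 0, 0]], [[3.6, 6.8, 1.5], [0, 0, 0]], [[4.2, 7.7, 3], [0, 0, 0]], [[4.2, 7.75, 5], [0, 0, 0]], [[4.2, 7.75, 6.5], [0, 0, 0]], [[4.2, 7.75, 7.5], [0, 0, 0]], [[4.2, 7.75, 7.5], [0, 0, 0]], [[4.2, 7.75, 7.5], [0, 0, 0]], [[4.2, 7.75, 7.5], [0, 0, 0]], [[4.2, 7.75, 7.5], [0, 0, 0]]])

```text
time_s: 12.4
tcp_pos: [0.4504, 0.171, 0.1117]
orientation: [179.9, 0.1, 159.0]
ft_force: [0.1, -0.1, 0.4]
grip_width: 0.0941
finger_force: 0.0
```

```bash
cat >> h.py <<'E'
def wcloud(c):
    v,u=np.mgrid[0:400,0:640];x=(u-c['cx'])/c['fx'];y=(v-c['cy'])/c['fy'];th=np.hypot(x,y)+1e-9
    z=c['z_map'].astype(float);k=z*np.tan(th)/th
    w=(np.stack([x*k,y*k,z],-1)-c['t'])@c['R'];w[z<=0]=np.nan;return w
E
python3 - <<'E'
from h import *
rel((.451,.17,.035))
c=snap('wrist');w=wcloud(c)
d=np.hypot(w[...,0]-.451,w[...,1]-.17)
for lo,hi in((.046,.056),(.028,.036)):
    p=w[(d<.045)&(w[...,2]>lo)&(w[...,2]<hi)][:,:2].astype(np.float32)
    print(len(p),cv2.minEnclosingCircle(p), np.nanmin(w[...,2]))
overlay(c,262,150,120,100,6,[(.451,.17,.051,.0275,(0,0,255)),(.451,.17,.032,.034,(0,255,0))],'pics/w4.png')
E
```

```text
t 12.4 tcp [0.4504 0.171  0.1117] ori [1.7994e+02 6.0000e-02 1.5902e+02] F [ 0.1 -0.1  0.4] w 0.0941
(0.451, 0.17, 0.035) -> cm [-0.08 -0.08  7.67]
784 ((0.4504147171974182, 0.1691751331090927), 0.027791881933808327) -0.6461621626572678
822 ((0.4514044523239136, 0.16896206140518188), 0.03453729301691055) -0.6461621626572678
```

View pics/w4.png

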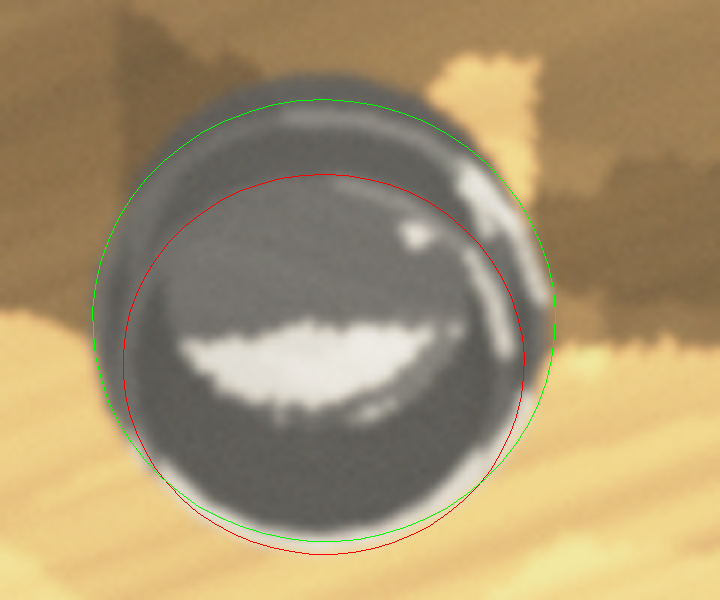

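The medium and large cups are concentric and match the prediction within about 1 mm. I'll grip the medium one.

Request:
drive_tool(moves=[[[0, -0.1, 1], [0, 0, 0]], [[0, -0.15, 2.5], [0, 0, 0]], [[0, -0.15, 4], [0, 0, 0]], [[0, -0.15, 5.5], [0, 0, 0]], [[0, -0.15, 6.5], [0, 0, 0]], [[0, -0.15, 7.2], [0, 0, 0]], [[0, -0.15, 7.5], [0, 0, 0]], [[0, -0.15, 7.65], [0, 0, 0]], [[0, -0.15, 7.65], [0, 0, 0]], [[0, -0.15, 7.65], [0, 0, 0]]])

```text
time_s: 13.45
tcp_pos: [0.4496, 0.1696, 0.0349]
orientation: [180.0, 0.0, 159.0]
ft_force: [-0.6, 1.2, 0.4]
grip_width: 0.094
finger_force: 0.0
```

Request:
drive_tool(moves=[[[0, 0, 0], [0, 0, 0]], [[0, 0, 0], [0, 0, 0]], [[0, 0, 0], [0, 0, 0]], [[0, 0, 0], [0, 0, 0]], [[0, 0, 0], [0, 0, 0]], [[0, 0, 0], [0, 0, 0]], [[0, 0, 0], [0, 0, 0]], [[0, 0, 0], [0, 0, 0]], [[0, 0, 0], [0, 0, 0]], [[0, 0, 0], [0, 0, 0]]], grip=4.9, newtons=15)

```text
time_s: 14.45
tcp_pos: [0.4493, 0.1694, 0.0345]
orientation: [-180.0, -0.0, 159.0]
ft_force: [0.2, -0.3, 0.3]
grip_width: 0.0535
finger_force: 15.0
```

Request:
drive_tool(moves=[[[0, 0, -0.3], [0, 0, 0]], [[0, 0, -1], [0, 0, 0]], [[0, 0, -2], [0, 0, 0]], [[0, 0, -3.5], [0, 0, 0]], [[0, 0, -5.5], [0, 0, 0]], [[0, 0, -8], [0, 0, 0]], [[0, 0, -10.5], [0, 0, 0]], [[0, 0, -13], [0, 0, 0]], [[0, 0, -15], [0, 0, 0]], [[0, 0, -15], [0, 0, 0]]])

```text
time_s: 15.45
tcp_pos: [0.4511, 0.1703, 0.1876]
orientation: [179.7, 0.3, 159.0]
ft_force: [1.1, -1.2, -0.6]
grip_width: 0.0533
finger_force: 15.0
```

Run:
```python
from h import *
rel((.663,-.1265,.18),(.663,-.1265,.11))
c=snap('wrist');w=wcloud(c)
d=np.hypot(w[...,0]-.451,w[...,1]-.17)
p=w[(d<.045)&(w[...,2]>.025)&(w[...,2]<.037)][:,:2].astype(np.float32);print(len(p),cv2.minEnclosingCircle(p))
```

```text
t 15.45 tcp [0.4511 0.1703 0.1876] ori [179.74   0.25 159.03] F [ 1.1 -1.2 -0.6] w 0.0533
(0.663, -0.1265, 0.18) -> cm [-30.4  -20.13   0.8 ]
(0.663, -0.1265, 0.11) -> cm [-30.37 -20.16   7.8 ]
351 ((0.45130282640457153, 0.16919367015361786), 0.0342378206551075)
```

Request:
drive_tool(moves=[[[-2, -1.3, 0], [0, 0, 0]], [[-5.8, -3.8, 0], [0, 0, 0]], [[-9.8, -6.5, 0], [0, 0, 0]], [[-13.8, -9.1, 0], [0, 0, 0]], [[-17.8, -11.8, 0], [0, 0, 0]], [[-21.8, -14.4, 0], [0, 0, 0]], [[-25.6, -17, 0], [0, 0, 0]], [[-28.6, -19, 1], [0, 0, 0]], [[-30, -20, 3], [0, 0, 0]], [[-30.4, -20.1, 5], [0, 0, 0]]])

```text
time_s: 16.5
tcp_pos: [0.6611, -0.1309, 0.1321]
orientation: [-179.9, -0.0, 158.8]
ft_force: [0.3, 0.3, -1.3]
grip_width: 0.0533
finger_force: 15.0
```

Request:
drive_tool(moves=[[[0, 0, 2], [0, 0, 0]], [[0, 0, 3.5], [0, 0, 0]], [[0, 0, 4], [0, 0, 0]], [[0, 0, 4], [0, 0, 0]], [[0, 0, 4], [0, 0, 0]], [[0, 0, 4], [0, 0, 0]], [[0, 0, 4], [0, 0, 0]], [[0, 0, 4], [0, 0, 0]], [[0, 0, 4], [0, 0, 0]], [[0, 0, 4], [0, 0, 0]]])

```text
time_s: 17.5
tcp_pos: [0.6614, -0.127, 0.0946]
orientation: [180.0, 0.0, 159.0]
ft_force: [-0.1, -0.0, -1.1]
grip_width: 0.0537
finger_force: 15.0
```

Run:
```python
from h import *
X=(.663,-.1265)
rel((*X,.0355))
c=snap('wrist')
u,v=wproj(c,(*X,.004)).astype(int); print(u,v)
t=env.observe()['tcp_pos']
overlay(c,u-65,v-55,130,100,6,[(*X,.004,.046,(0,0,255)),(t[0],t[1],t[2]+.0165,.0275,(0,255,0)),(t[0],t[1],t[2]-.0315,.0275,(255,0,0))],'pics/w5.png')
```

```text
t 17.5 tcp [ 0.6614 -0.127   0.0946] ori [1.8000e+02 1.0000e-02 1.5904e+02] F [-0.1 -0.  -1.1] w 0.0537
(0.663, -0.1265, 0.0355) -> cm [-0.13  0.1   5.91]
317 201
```

View pics/w5.png

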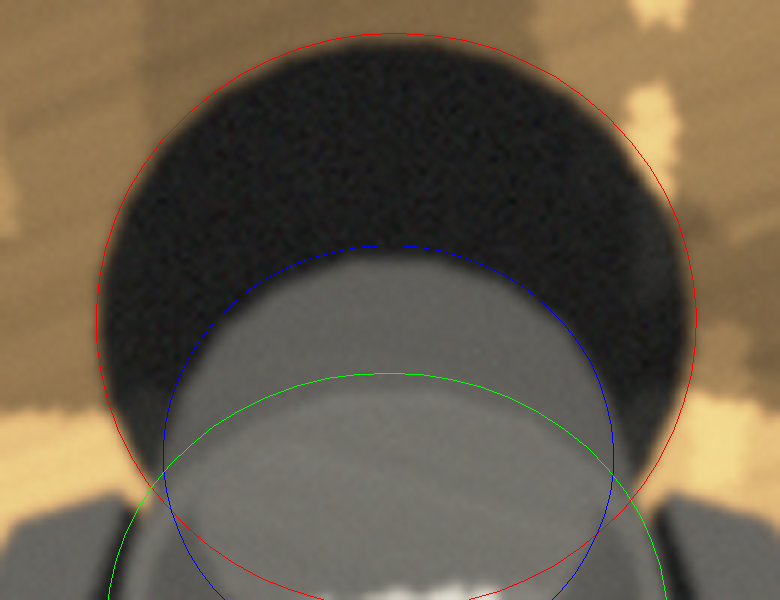

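The coaster is where predicted (centre ~395,320), and the held cup is about 1.5 mm towards tool -x, which cancels the present tool offset. I'll lower straight down.

Request:
drive_tool(moves=[[[0, 0.05, 1], [0, 0, 0]], [[0, 0.05, 2], [0, 0, 0]], [[0, 0.05, 3], [0, 0, 0]], [[0, 0.05, 4], [0, 0, 0]], [[0, 0.05, 4.8], [0, 0, 0]], [[0, 0.05, 5.2], [0, 0, 0]], [[0, 0.05, 5.5], [0, 0, 0]], [[0, 0.05, 5.65], [0, 0, 0]], [[0, 0.05, 5.75], [0, 0, 0]], [[0, 0.05, 5.8], [0, 0, 0]]])

```text
time_s: 18.55
tcp_pos: [0.6617, -0.1265, 0.0367]
orientation: [180.0, 0.0, 159.0]
ft_force: [0.7, -0.3, -1.1]
grip_width: 0.0535
finger_force: 15.0
```

Request:
drive_tool(moves=[[[0, 0, 0], [0, 0, 0]], [[0, 0, 0], [0, 0, 0]], [[0, 0, 0.02], [0, 0, 0]], [[0, 0, 0.04], [0, 0, 0]], [[0, 0, 0.06], [0, 0, 0]], [[0, 0, 0.08], [0, 0, 0]], [[0, 0, 0.1], [0, 0, 0]], [[0, 0, 0.1], [0, 0, 0]], [[0, 0, 0.1], [0, 0, 0]], [[0, 0, 0.1], [0, 0, 0]]])

```text
time_s: 19.55
tcp_pos: [0.6615, -0.1265, 0.0356]
orientation: [180.0, 0.0, 159.0]
ft_force: [0.3, 0.3, 1.1]
grip_width: 0.0536
finger_force: 15.0
```

Request:
drive_tool(moves=[[[0, 0, 0.02], [0, 0, 0]], [[0, 0, 0.04], [0, 0, 0]], [[0, 0, 0.06], [0, 0, 0]], [[0, 0, 0.06], [0, 0, 0]], [[0, 0, 0.06], [0, 0, 0]], [[0, 0, 0.06], [0, 0, 0]], [[0, 0, 0.06], [0, 0, 0]], [[0, 0, 0.06], [0, 0, 0]], [[0, 0, 0.06], [0, 0, 0]], [[0, 0, 0.06], [0, 0, 0]]])

```text
time_s: 20.55
tcp_pos: [0.6615, -0.1265, 0.0356]
orientation: [180.0, 0.0, 159.0]
ft_force: [-1.6, -0.2, 6.7]
grip_width: 0.0531
finger_force: 15.0
```

Contact at 6.7 N. Release and rise.

Request:
drive_tool(moves=[[[0, 0, 0], [0, 0, 0]], [[0, 0, 0], [0, 0, 0]], [[0, 0, 0], [0, 0, 0]], [[0, 0, 0], [0, 0, 0]], [[0, 0, 0], [0, 0, 0]], [[0, 0, -1], [0, 0, 0]], [[0, 0, -3], [0, 0, 0]], [[0, 0, -6], [0, 0, 0]], [[0, 0, -9], [0, 0, 0]], [[0, 0, -11], [0, 0, 0]]], grip=9.4)

```text
time_s: 21.55
tcp_pos: [0.6626, -0.1267, 0.148]
orientation: [180.0, 0.2, 159.0]
ft_force: [-0.2, 0.1, -0.0]
grip_width: 0.0942
finger_force: 0.0
```

Run:
```python
from h import *
rel((.451,.1695,.15),(.451,.1695,.06))
c=snap('wrist');w=wcloud(c)
d=np.hypot(w[...,0]-.663,w[...,1]+.1265)
p=w[(d<.04)&(w[...,2]>.045)&(w[...,2]<.058)][:,:2].astype(np.float32);print(len(p),cv2.minEnclosingCircle(p))
g=(c['img'].max(2)<60)&(w[...,2]<.012)&(d<.06); p=w[g][:,:2].astype(np.float32); print(len(p),cv2.minEnclosingCircle(p))
```

```text
t 21.55 tcp [ 0.6626 -0.1267  0.148 ] ori [179.96   0.19 159.04] F [-0.2  0.1 -0. ] w 0.0942
(0.451, 0.1695, 0.15) -> cm [30.36 20.09 -0.28]
(0.451, 0.1695, 0.06) -> cm [30.39 20.09  8.72]
665 ((0.6627818942070007, -0.1259174346923828), 0.027845246717333794)
1941 ((0.6624868512153625, -0.12666906416416168), 0.044565167278051376)
```

Medium cup is centred within 1 mm. Now the large cup.

Request:
drive_tool(moves=[[[2, 1.3, -2], [0, 0, 0]], [[5.8, 3.8, -2.5], [0, 0, 0]], [[9.8, 6.5, -2.5], [0, 0, 0]], [[13.8, 9.1, -2.5], [0, 0, 0]], [[17.8, 11.8, -2.5], [0, 0, 0]], [[21.8, 14.4, -2.5], [0, 0, 0]], [[25.8, 17, -2.5], [0, 0, 0]], [[28.8, 19, -1.5], [0, 0, 0]], [[30.2, 20, 0.5], [0, 0, 0]], [[30.4, 20.1, 3], [0, 0, 0]]])

```text
time_s: 22.6
tcp_pos: [0.4486, 0.1734, 0.1153]
orientation: [179.8, 0.0, 159.3]
ft_force: [0.2, -0.5, 0.0]
grip_width: 0.094
finger_force: 0.0
```

Request:
drive_tool(moves=[[[0, 0, 2], [0, 0, 0]], [[0, 0, 4], [0, 0, 0]], [[0, 0, 5], [0, 0, 0]], [[0, 0, 5.5], [0, 0, 0]], [[0, 0, 5.5], [0, 0, 0]], [[0, 0, 5.5], [0, 0, 0]], [[0, 0, 5.5], [0, 0, 0]], [[0, 0, 5.5], [0, 0, 0]], [[0, 0, 5.5], [0, 0, 0]], [[0, 0, 5.5], [0, 0, 0]]])

```text
time_s: 23.6
tcp_pos: [0.4496, 0.17, 0.0601]
orientation: [180.0, 0.0, 159.0]
ft_force: [0.4, 1.1, 0.1]
grip_width: 0.0942
finger_force: 0.0
```

Run:
```python
from h import *
c=snap('wrist');w=wcloud(c)
d=np.hypot(w[...,0]-.451,w[...,1]-.17)
p=w[(d<.042)&(w[...,2]>.027)&(w[...,2]<.036)][:,:2].astype(np.float32);q=cv2.minEnclosingCircle(p);print(len(p),q)
rel((*q[0],.007))
```

```text
1256 ((0.4517344534397125, 0.16908176243305206), 0.03447893634438515)
t 23.65 tcp [0.4496 0.17   0.06  ] ori [1.7999e+02 1.0000e-02 1.5904e+02] F [-0.1  0.4  0.4] w 0.094
(0.4517344534397125, 0.16908176243305206, 0.007) -> cm [-0.24 -0.01  5.3 ]
```

Request:
drive_tool(moves=[[[-0.1, 0, 1], [0, 0, 0]], [[-0.15, 0, 2], [0, 0, 0]], [[-0.15, 0, 3], [0, 0, 0]], [[-0.15, 0, 4], [0, 0, 0]], [[-0.15, 0, 4.7], [0, 0, 0]], [[-0.15, 0, 5.1], [0, 0, 0]], [[-0.15, 0, 5.3], [0, 0, 0]], [[-0.15, 0, 5.3], [0, 0, 0]], [[-0.15, 0, 5.3], [0, 0, 0]], [[-0.15, 0, 5.3], [0, 0, 0]]])

```text
time_s: 24.65
tcp_pos: [0.4512, 0.1696, 0.0072]
orientation: [180.0, 0.0, 159.0]
ft_force: [-0.3, 0.7, 0.2]
grip_width: 0.0941
finger_force: 0.0
```

Request:
drive_tool(moves=[[[0, 0, 0], [0, 0, 0]], [[0, 0, 0], [0, 0, 0]], [[0, 0, 0], [0, 0, 0]], [[0, 0, 0], [0, 0, 0]], [[0, 0, 0], [0, 0, 0]], [[0, 0, 0], [0, 0, 0]], [[0, 0, 0], [0, 0, 0]], [[0, 0, 0], [0, 0, 0]], [[0, 0, 0], [0, 0, 0]], [[0, 0, 0], [0, 0, 0]]], grip=6.2, newtons=15)

```text
time_s: 25.65
tcp_pos: [0.4509, 0.1694, 0.0069]
orientation: [-180.0, -0.0, 159.0]
ft_force: [0.1, -0.5, 3.2]
grip_width: 0.0662
finger_force: 15.0
```

Request:
drive_tool(moves=[[[0, 0, -0.3], [0, 0, 0]], [[0, 0, -1], [0, 0, 0]], [[0, 0, -2], [0, 0, 0]], [[0, 0, -3.5], [0, 0, 0]], [[0, 0, -5], [0, 0, 0]], [[0, 0, -6.5], [0, 0, 0]], [[0, 0, -7.5], [0, 0, 0]], [[0, 0, -8], [0, 0, 0]], [[0, 0, -8], [0, 0, 0]], [[0, 0, -8], [0, 0, 0]]])

```text
time_s: 26.65
tcp_pos: [0.4506, 0.1694, 0.0866]
orientation: [-180.0, -0.0, 159.0]
ft_force: [-1.1, -0.1, -0.9]
grip_width: 0.0666
finger_force: 15.0
```

Run:
```python
from h import *
c=snap('wrist');w=wcloud(c)
d=np.hypot(w[...,0]-.559,w[...,1]-.355)
g=(c['img'].max(2)<60)&(abs(w[...,2])<.015)&(d<.075); p=w[g][:,:2].astype(np.float32); q=cv2.minEnclosingCircle(p);print(len(p),q)
rel((.559,.3535,.087))
```

```text
5346 ((0.5574564337730408, 0.3525702953338623), 0.05399705469608307)
t 26.7 tcp [0.4505 0.1693 0.0864] ori [-1.7996e+02 -4.0000e-02  1.5904e+02] F [-0.3  0.2 -0.8] w 0.0661
(0.559, 0.3535, 0.087) -> cm [-3.54 21.08 -0.08]
```

Request:
drive_tool(moves=[[[-0.3, 2, 0], [0, 0, 0]], [[-0.9, 5.5, 0], [0, 0, 0]], [[-1.5, 9.5, 0], [0, 0, 0]], [[-2.2, 13.5, 0], [0, 0, 0]], [[-2.9, 17.5, 0], [0, 0, 0]], [[-3.3, 20, 0], [0, 0, 0]], [[-3.45, 21, 0], [0, 0, 0]], [[-3.45, 21, 1.5], [0, 0, 0]], [[-3.45, 21, 2.5], [0, 0, 0]], [[-3.45, 21, 2.5], [0, 0, 0]]])

```text
time_s: 27.7
tcp_pos: [0.556, 0.3499, 0.0591]
orientation: [-179.7, -0.2, 158.9]
ft_force: [-0.2, 1.2, -0.9]
grip_width: 0.0665
finger_force: 15.0
```

Run:
```python
from h import *
X=(.558,.353)
rel((*X,.008))
c=snap('wrist');w=wcloud(c)
d=np.hypot(w[...,0]-.558,w[...,1]-.353)
g=(c['img'].max(2)<60)&(abs(w[...,2])<.012)&(d<.075); p=w[g][:,:2].astype(np.float32); q=cv2.minEnclosingCircle(p);print(len(p),q)
t=env.observe()['tcp_pos']
p=w[(d<.045)&(abs(w[...,2]-t[2]-.025)<.005)][:,:2].astype(np.float32);print(len(p),cv2.minEnclosingCircle(p))
u,v=wproj(c,(*X,.004)).astype(int)
overlay(c,u-65,v-50,130,100,6,[(*X,.004,.056,(0,0,255)),(t[0],t[1],t[2]+.025,.034,(0,255,0)),(t[0],t[1],t[2]-.007,.034,(255,0,0))],'pics/w6.png')
```

```text
t 27.7 tcp [0.556  0.3499 0.0591] ori [-179.67   -0.18  158.95] F [-0.2  1.2 -0.9] w 0.0665
(0.558, 0.353, 0.008) -> cm [-0.1   0.39  5.11]
5964 ((0.5585072040557861, 0.35497787594795227), 0.05461882799863815)
2349 ((0.549747109413147, 0.35534873604774475), 0.04342265427112579)
```

View pics/w6.png

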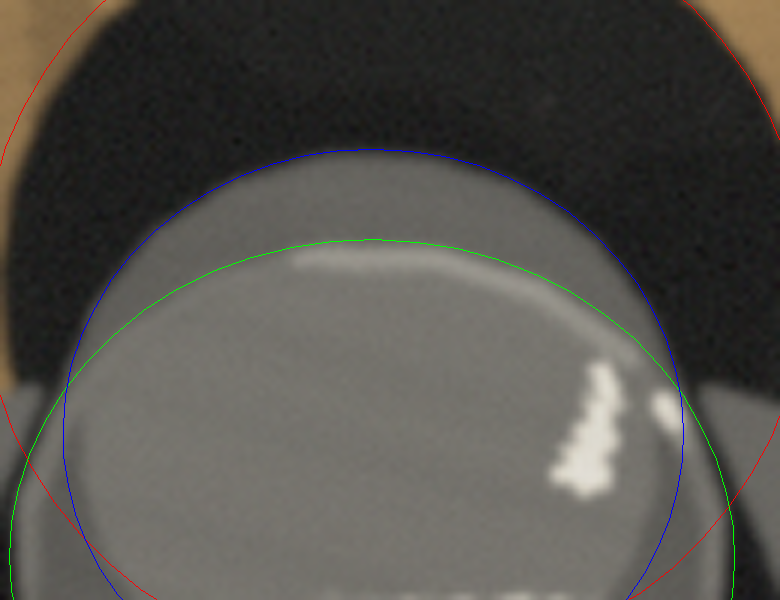

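The cup sits centred on the TCP. The coaster is a couple of mm further along tool y (left edge ~8 px, numeric fit 0.5585, 0.355), so I shift by 1.5 mm and lower.

Request:
drive_tool(moves=[[[0, 0.15, 0.5], [0, 0, 0]], [[0, 0.15, 1.5], [0, 0, 0]], [[0, 0.15, 2.5], [0, 0, 0]], [[0, 0.15, 3.5], [0, 0, 0]], [[0, 0.15, 4.2], [0, 0, 0]], [[0, 0.15, 4.6], [0, 0, 0]], [[0, 0.15, 4.8], [0, 0, 0]], [[0, 0.15, 4.9], [0, 0, 0]], [[0, 0.15, 4.95], [0, 0, 0]], [[0, 0.15, 4.95], [0, 0, 0]]])

```text
time_s: 28.75
tcp_pos: [0.559, 0.3547, 0.0127]
orientation: [180.0, 0.0, 159.0]
ft_force: [0.8, 0.2, -1.6]
grip_width: 0.0662
finger_force: 15.0
```

Request:
drive_tool(moves=[[[0, 0, 0], [0, 0, 0]], [[0, 0, 0], [0, 0, 0]], [[0, 0, 0.02], [0, 0, 0]], [[0, 0, 0.04], [0, 0, 0]], [[0, 0, 0.06], [0, 0, 0]], [[0, 0, 0.08], [0, 0, 0]], [[0, 0, 0.1], [0, 0, 0]], [[0, 0, 0.1], [0, 0, 0]], [[0, 0, 0.1], [0, 0, 0]], [[0, 0, 0.1], [0, 0, 0]]])

```text
time_s: 29.75
tcp_pos: [0.5588, 0.3546, 0.0114]
orientation: [180.0, -0.0, 159.0]
ft_force: [0.1, -0.7, 0.3]
grip_width: 0.0664
finger_force: 15.0
```

Request:
drive_tool(moves=[[[0, 0, 0.02], [0, 0, 0]], [[0, 0, 0.04], [0, 0, 0]], [[0, 0, 0.06], [0, 0, 0]], [[0, 0, 0.08], [0, 0, 0]], [[0, 0, 0.1], [0, 0, 0]], [[0, 0, 0.1], [0, 0, 0]], [[0, 0, 0.1], [0, 0, 0]], [[0, 0, 0.1], [0, 0, 0]], [[0, 0, 0.1], [0, 0, 0]], [[0, 0, 0.1], [0, 0, 0]]])

```text
time_s: 30.75
tcp_pos: [0.5588, 0.3546, 0.011]
orientation: [180.0, 0.0, 159.0]
ft_force: [-2.1, -1.1, 4.4]
grip_width: 0.0661
finger_force: 15.0
```

Contact at 4.4 N (about 5-6 N net). Release and rise to look.

Request:
drive_tool(moves=[[[0, 0, 0], [0, 0, 0]], [[0, 0, 0], [0, 0, 0]], [[0, 0, 0], [0, 0, 0]], [[0, 0, 0], [0, 0, 0]], [[0, 0, 0], [0, 0, 0]], [[0, 0, -1], [0, 0, 0]], [[0, 0, -3], [0, 0, 0]], [[0, 0, -7], [0, 0, 0]], [[0, 0, -11], [0, 0, 0]], [[0, 0, -15], [0, 0, 0]]], grip=9.4)

```text
time_s: 31.75
tcp_pos: [0.5587, 0.3545, 0.1626]
orientation: [180.0, 0.0, 159.0]
ft_force: [0.8, 0.7, 0.1]
grip_width: 0.0938
finger_force: 0.0
```

Run:
```python
from h import *
c=snap('wrist');w=wcloud(c)
d=np.hypot(w[...,0]-.5585,w[...,1]-.3545)
p=w[(d<.045)&(w[...,2]>.029)&(w[...,2]<.04)][:,:2].astype(np.float32);print(len(p),cv2.minEnclosingCircle(p))
g=(c['img'].max(2)<60)&(abs(w[...,2])<.012)&(d<.075); p=w[g][:,:2].astype(np.float32); print(len(p),cv2.minEnclosingCircle(p))
rel((.502,-.134,.2),(.502,-.134,.12))
```

```text
694 ((0.559823751449585, 0.35465192794799805), 0.03464631736278534)
3089 ((0.5579329133033752, 0.35488560795783997), 0.05516038462519646)
t 31.8 tcp [0.5626 0.3568 0.1701] ori [179.42   0.41 159.02] F [2.4 1.1 4. ] w 0.0941
(0.502, -0.134, 0.2) -> cm [-11.93 -47.97  -3.39]
(0.502, -0.134, 0.12) -> cm [-11.88 -48.05   4.61]
```

Large cup is centred within about 1–2 mm. Now to the jar.

Request:
drive_tool(moves=[[[-0.5, -2, -1], [0, 0, 0]], [[-1.5, -6, -2], [0, 0, 0]], [[-2.7, -10.5, -3], [0, 0, 0]], [[-3.9, -15.2, -3], [0, 0, 0]], [[-5.1, -19.9, -3], [0, 0, 0]], [[-6.3, -24.6, -3], [0, 0, 0]], [[-7.5, -29.3, -3], [0, 0, 0]], [[-8.7, -34, -3], [0, 0, 0]], [[-9.9, -38.7, -3], [0, 0, 0]], [[-11, -43, -3], [0, 0, 0]]])

```text
time_s: 32.8
tcp_pos: [0.5055, -0.0896, 0.1903]
orientation: [-179.9, -0.1, 158.9]
ft_force: [1.0, -0.6, -0.1]
grip_width: 0.0943
finger_force: 0.0
```

Request:
drive_tool(moves=[[[-0.8, -3, 0], [0, 0, 0]], [[-1.2, -4.7, 1], [0, 0, 0]], [[-1.2, -4.7, 2], [0, 0, 0]], [[-1.2, -4.7, 3], [0, 0, 0]], [[-1.2, -4.7, 3], [0, 0, 0]], [[-1.2, -4.7, 3], [0, 0, 0]], [[-1.2, -4.7, 3], [0, 0, 0]], [[-1.2, -4.7, 3], [0, 0, 0]], [[-1.2, -4.7, 3], [0, 0, 0]], [[-1.2, -4.7, 3], [0, 0, 0]]])

```text
time_s: 33.8
tcp_pos: [0.5023, -0.1344, 0.1606]
orientation: [180.0, 0.0, 159.1]
ft_force: [0.3, -0.9, 0.1]
grip_width: 0.0941
finger_force: 0.0
```

Run:
```python
from h import *
c=snap('wrist');w=wcloud(c)
d=np.hypot(w[...,0]-.502,w[...,1]+.134)
p=w[(d<.035)&(abs(w[...,2]-.088)<.005)][:,:2].astype(np.float32);q=cv2.minEnclosingCircle(p);print(len(p),q)
x,y=q[0]
overlay(c,255,145,125,98,6,[(x,y,.088,.022,(0,0,255)),(x,y,.028,.023,(0,255,0))],'pics/w7.png')
rel((x,y,.040))
```

```text
1768 ((0.5003282427787781, -0.13664422929286957), 0.021233441308140755)
t 33.85 tcp [ 0.5022 -0.1344  0.1605] ori [1.7999e+02 2.0000e-02 1.5905e+02] F [ 0.1  0.1 -0.8] w 0.0937
(0.5003282427787781, -0.13664422929286957, 0.04) -> cm [ 0.1  -0.28 12.05]
```

View pics/w7.png

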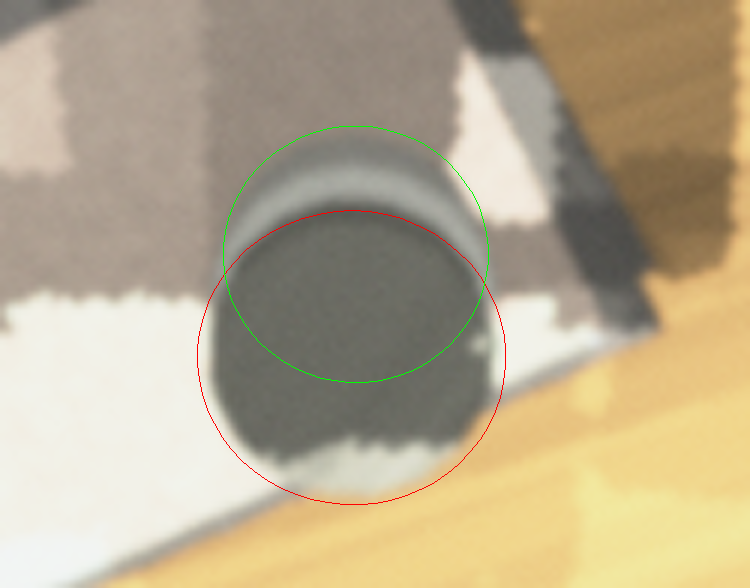

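The jar lid centre is confirmed near (352,357) in the crop, matching (0.500, -0.1366); it's the clear, steel-lidded one. Gripping it on the body.

Request:
drive_tool(moves=[[[0.1, -0.2, 2], [0, 0, 0]], [[0.1, -0.25, 4], [0, 0, 0]], [[0.1, -0.25, 6], [0, 0, 0]], [[0.1, -0.25, 8], [0, 0, 0]], [[0.1, -0.25, 10], [0, 0, 0]], [[0.1, -0.25, 11.3], [0, 0, 0]], [[0.1, -0.25, 12.1], [0, 0, 0]], [[0.1, -0.25, 12.5], [0, 0, 0]], [[0.1, -0.25, 12.5], [0, 0, 0]], [[0.1, -0.25, 12.5], [0, 0, 0]]])

```text
time_s: 34.85
tcp_pos: [0.5007, -0.1366, 0.0359]
orientation: [180.0, 0.1, 159.0]
ft_force: [-0.4, -0.7, 0.5]
grip_width: 0.0941
finger_force: 0.0
```

Request:
drive_tool(moves=[[[0, 0, 0], [0, 0, 0]], [[0, 0, 0], [0, 0, 0]], [[0, 0, 0], [0, 0, 0]], [[0, 0, 0], [0, 0, 0]], [[0, 0, 0], [0, 0, 0]], [[0, 0, 0], [0, 0, 0]], [[0, 0, 0], [0, 0, 0]], [[0, 0, 0], [0, 0, 0]], [[0, 0, 0], [0, 0, 0]], [[0, 0, 0], [0, 0, 0]]], grip=3.6, newtons=18)

```text
time_s: 35.85
tcp_pos: [0.5002, -0.1365, 0.0353]
orientation: [-180.0, -0.0, 159.0]
ft_force: [-0.1, -1.2, 1.1]
grip_width: 0.0449
finger_force: 18.0
```

Request:
drive_tool(moves=[[[0, 0, -0.3], [0, 0, 0]], [[0, 0, -1], [0, 0, 0]], [[0, 0, -2], [0, 0, 0]], [[0, 0, -3.5], [0, 0, 0]], [[0, 0, -5], [0, 0, 0]], [[0, 0, -6.5], [0, 0, 0]], [[0, 0, -8], [0, 0, 0]], [[0, 0, -9], [0, 0, 0]], [[0, 0, -9], [0, 0, 0]], [[0, 0, -9], [0, 0, 0]]])

```text
time_s: 36.85
tcp_pos: [0.5001, -0.1364, 0.1255]
orientation: [180.0, 0.0, 159.0]
ft_force: [-0.3, 0.8, -0.9]
grip_width: 0.0453
finger_force: 18.0
```

Run:
```python
from h import *
rel((.6755,.130,.11))
```

```text
t 36.85 tcp [ 0.5001 -0.1364  0.1255] ori [1.7999e+02 1.0000e-02 1.5904e+02] F [-0.3  0.8 -0.9] w 0.0453
(0.6755, 0.13, 0.11) -> cm [-6.85 31.15  1.55]
```

Request:
drive_tool(moves=[[[-0.4, 2, 0], [0, 0, 0]], [[-1.2, 5.5, 0], [0, 0, 0]], [[-2.1, 9.5, 0], [0, 0, 0]], [[-3, 13.5, 0], [0, 0, 0]], [[-3.9, 17.5, 0], [0, 0, 0]], [[-4.8, 21.5, 0], [0, 0, 0]], [[-5.7, 25.5, 0], [0, 0, 0]], [[-6.4, 29, 0], [0, 0, 0]], [[-6.75, 30.8, 0], [0, 0, 0]], [[-6.85, 31.1, 0.5], [0, 0, 0]]])

```text
time_s: 37.85
tcp_pos: [0.6758, 0.1333, 0.1191]
orientation: [179.9, -0.0, 159.3]
ft_force: [-0.1, 0.1, -2.0]
grip_width: 0.0449
finger_force: 18.0
```

Request:
drive_tool(moves=[[[0, 0, 1], [0, 0, 0]], [[0, 0, 2.5], [0, 0, 0]], [[0, 0, 4], [0, 0, 0]], [[0, 0, 4.5], [0, 0, 0]], [[0, 0, 4.5], [0, 0, 0]], [[0, 0, 4.5], [0, 0, 0]], [[0, 0, 4.5], [0, 0, 0]], [[0, 0, 4.5], [0, 0, 0]], [[0, 0, 4.5], [0, 0, 0]], [[0, 0, 4.5], [0, 0, 0]]])

```text
time_s: 38.85
tcp_pos: [0.6756, 0.1296, 0.0757]
orientation: [180.0, 0.0, 159.0]
ft_force: [0.3, -0.0, -0.9]
grip_width: 0.0452
finger_force: 18.0
```

Run:
```python
from h import *
X=(.6755,.130)
rel((*X,.0113))
c=snap('wrist');w=wcloud(c);t=env.observe()['tcp_pos']
d=np.hypot(w[...,0]-X[0],w[...,1]-X[1])
g=((c['img'].max(2)<60)&(abs(w[...,2]-.002)<.012)&(d<.065)); p=w[g][:,:2].astype(np.float32); print(len(p),cv2.minAreaRect(p))
p=w[(d<.035)&(abs(w[...,2]-t[2]-.0527)<.005)][:,:2].astype(np.float32);print(len(p),cv2.minEnclosingCircle(p))
s=.04*np.sqrt(2)
u,v=wproj(c,(*X,.004)).astype(int)
im=c['img']
overlay(c,u-65,v-50,130,100,6,[(*X,.004,.04,(0,0,255)),(*X,.004,s,(0,0,255)),(t[0],t[1],t[2]+.0527,.0205,(0,255,0)),(t[0],t[1],t[2]-.0073,.023,(255,0,0))],'pics/w8.png')
```

```text
t 38.85 tcp [0.6756 0.1296 0.0757] ori [1.7998e+02 2.0000e-02 1.5905e+02] F [ 0.3 -0.  -0.9] w 0.0452
(0.6755, 0.13, 0.0113) -> cm [0.03 0.03 6.44]
5049 ((0.6718182563781738, 0.13088969886302948), (0.07831934094429016, 0.07084193080663681), 77.28495788574219)
5465 ((0.667046070098877, 0.13317185640335083), 0.03383690491318703)
```

View pics/w8.png

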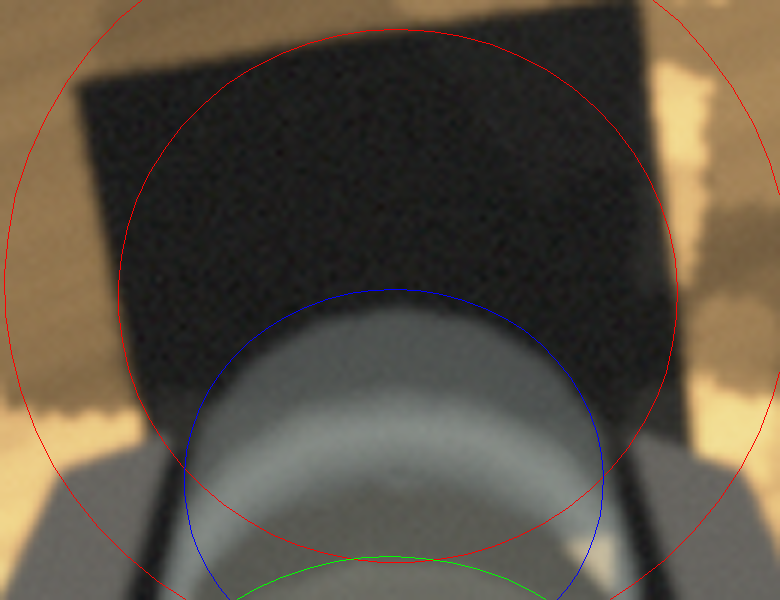

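The square's edges are tangent to the predicted circle within about 0.5 mm, and the jar hangs upright over the centre. I'll lower straight down.

Request:
drive_tool(moves=[[[0.05, 0, 1], [0, 0, 0]], [[0.05, 0, 2], [0, 0, 0]], [[0.05, 0, 3], [0, 0, 0]], [[0.05, 0, 4], [0, 0, 0]], [[0.05, 0, 5], [0, 0, 0]], [[0.05, 0, 5.6], [0, 0, 0]], [[0.05, 0, 6], [0, 0, 0]], [[0.05, 0, 6.2], [0, 0, 0]], [[0.05, 0, 6.25], [0, 0, 0]], [[0.05, 0, 6.3], [0, 0, 0]]])

```text
time_s: 39.9
tcp_pos: [0.6753, 0.1297, 0.0127]
orientation: [180.0, 0.0, 159.0]
ft_force: [-0.6, -0.3, -1.3]
grip_width: 0.0453
finger_force: 18.0
```

Request:
drive_tool(moves=[[[0, 0, 0], [0, 0, 0]], [[0, 0, 0], [0, 0, 0]], [[0, 0, 0.02], [0, 0, 0]], [[0, 0, 0.04], [0, 0, 0]], [[0, 0, 0.06], [0, 0, 0]], [[0, 0, 0.08], [0, 0, 0]], [[0, 0, 0.1], [0, 0, 0]], [[0, 0, 0.12], [0, 0, 0]], [[0, 0, 0.12], [0, 0, 0]], [[0, 0, 0.12], [0, 0, 0]]])

```text
time_s: 40.9
tcp_pos: [0.675, 0.1297, 0.0114]
orientation: [180.0, -0.0, 159.0]
ft_force: [-1.6, -0.0, 1.8]
grip_width: 0.0454
finger_force: 18.0
```

Contact has just begun; press half a millimetre more.

Request:
drive_tool(moves=[[[0, 0, 0.02], [0, 0, 0]], [[0, 0, 0.04], [0, 0, 0]], [[0, 0, 0.04], [0, 0, 0]], [[0, 0, 0.04], [0, 0, 0]], [[0, 0, 0.04], [0, 0, 0]], [[0, 0, 0.04], [0, 0, 0]], [[0, 0, 0.04], [0, 0, 0]], [[0, 0, 0.04], [0, 0, 0]], [[0, 0, 0.04], [0, 0, 0]], [[0, 0, 0.04], [0, 0, 0]]])

```text
time_s: 41.9
tcp_pos: [0.675, 0.1296, 0.0114]
orientation: [180.0, 0.0, 159.0]
ft_force: [-2.8, -0.9, 6.2]
grip_width: 0.0455
finger_force: 18.0
```

Request:
drive_tool(moves=[[[0, 0, 0], [0, 0, 0]], [[0, 0, 0], [0, 0, 0]], [[0, 0, 0], [0, 0, 0]], [[0, 0, 0], [0, 0, 0]], [[0, 0, 0], [0, 0, 0]], [[0, 0, 0], [0, 0, 0]], [[0, 0, -1], [0, 0, 0]], [[0, 0, -3], [0, 0, 0]], [[0, 0, -6], [0, 0, 0]], [[0, 0, -9], [0, 0, 0]]], grip=9.4)

```text
time_s: 42.9
tcp_pos: [0.6748, 0.1296, 0.1022]
orientation: [-180.0, -0.0, 159.0]
ft_force: [0.3, 0.9, -0.2]
grip_width: 0.0941
finger_force: 0.0
```

Request:
drive_tool(moves=[[[0, 0, -2], [0, 0, 0]], [[0, 0, -4], [0, 0, 0]], [[0, 0, -6], [0, 0, 0]], [[0, 0, -8], [0, 0, 0]], [[0, 0, -9], [0, 0, 0]], [[0, 0, -9], [0, 0, 0]], [[0, 0, -9], [0, 0, 0]], [[0, 0, -9], [0, 0, 0]], [[0, 0, -9], [0, 0, 0]], [[0, 0, -9], [0, 0, 0]]])

```text
time_s: 43.9
tcp_pos: [0.6746, 0.1295, 0.1899]
orientation: [-180.0, -0.1, 159.0]
ft_force: [0.2, -0.6, -0.2]
grip_width: 0.0937
finger_force: 0.0
```

Run:
```python
from h import *
c=snap('wrist');w=wcloud(c);rel()
d=np.hypot(w[...,0]-.6755,w[...,1]-.130)
p=w[(d<.035)&(abs(w[...,2]-.064)<.005)][:,:2].astype(np.float32);print('lid',len(p),cv2.minEnclosingCircle(p))
g=((c['img'].max(2)<60)&(abs(w[...,2])<.012)&(d<.065)); p=w[g][:,:2].astype(np.float32); print(len(p),cv2.minAreaRect(p))
im=[]
for n,o in(('side','side'),('scene','scene')):
    a=load(o);b=snap(n);im.append(b['img'])
    wa,wb=cloud(a),cloud(b)
    for k,x,y in(('mouse',.505,.007),('pull',.705,.01),('yel',.35,.136),('grn',.364,-.204)):
        f=lambda w:np.nanmean(w[(np.hypot(w[...,0]-x,w[...,1]-y)<.055)&(w[...,2]>.008)],0).round(4)
        print(n,k,f(wa),f(wb))
cv2.imwrite('pics/fin.png',cv2.resize(np.vstack(im),(480*1,600)))
cv2.imwrite('pics/fin.png',cv2.resize(im[0],(800,500)))
```

```text
t 43.95 tcp [0.6747 0.1296 0.1901] ori [-1.7996e+02 -5.0000e-02  1.5904e+02] F [0.1 0.5 0.5] w 0.0941
lid 1247 ((0.6752455234527588, 0.13034802675247192), 0.021238598972558975)
2083 ((0.6750891208648682, 0.13033458590507507), (0.07686283439397812, 0.07619547843933105), 78.34306335449219)
side mouse [0.4559 0.0033 0.0182] [0.5023 0.0159 0.0267]
side pull [0.688  0.0063 0.009 ] [0.6896 0.0083 0.0215]
side yel [0.3617 0.1349 0.1269] [0.3491 0.1379 0.04  ]
side grn [ 0.3627 -0.1949  0.0411] [ 0.3628 -0.195   0.0409]
scene mouse [0.5127 0.0095 0.0298] [0.5337 0.0078 0.0284]
scene pull [0.6948 0.0063 0.0097] [0.6855 0.0338 0.205 ]
scene yel [0.3641 0.127  0.0594] [nan nan nan]
scene grn [ 0.3748 -0.2015  0.0422] [ 0.3745 -0.2017  0.0427]<stdin>:11: RuntimeWarning: Mean of empty slice
```

View pics/fin.png

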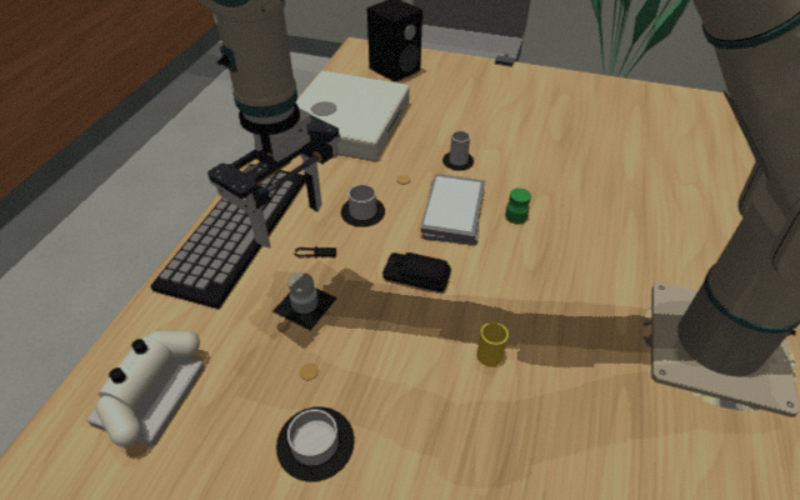

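The final side view shows all three cups upright on their coasters: large (313,437), medium (362,203), small (460,150). The jar is on the square coaster (302,293). Mouse (418,272) and puller (316,252) are unchanged, and the arm is clear of everything.

```bash
python3 -c "
from rig import env
print(env.finish_job())"
```

```text
the job is handed in; nothing more can be done
None
```

The job is handed in: each cup stands upright in the middle of the coaster of its size and the glass jar on the square one (all within about 2 mm of centre by the wrist camera), with the mouse and keycap puller showing no movement in the final view, at about 44 s of the 99 s allowed.

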